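Put the wear gauge in its case and ease the heavy lid shut

TASK

Put the steel wear gauge away: lay it flat and right way up (grip block on top) on the floor of the large empty bay of the open case, while the lid still stands open. Then push the case's heavy lid down gently until it is fully shut, without letting it slam, and leave the other things on the table where they are.

Things in the scene. Friction and masses are not known exactly. Their poses are not given: they have to be found in the camera images.
- gauge_mid (a point): Wear gauge, loose on the table, 0.2 kg: notched steel blade 130 long, 22 wide, 7 mm thick, with a ribbed aluminium grip block at its middle, 46 long, 20 wide, top 32 mm above the underside. This point: centre line, 19 mm above the underside, in the block. x along the blade (fork at +x), y across (grip it so), z up out of the block. Either end may point either way in the case.
- bay (a point): Floor centre of the large empty bay of the case: 188 mm along x, 166 mm along y, floor 18 mm above the table, rim 42 mm above the floor. +x points to the hinged side, z up. Towards -y, past a divider 34 mm high, is a small bay with three fixed brass discs.
- case: Grey steel case, fixed to the table, 200 (x) by 290 (y) by 60 mm high, walls 6 mm; origin under its centre, axes as the bay's. The half-open lid leans over the bay from +x: a tool pointing straight down there strikes it. Come in tilted about 30 degrees about y, fingers down and towards +x, closing along y, body over the -x rim; a gauge picked up at the same tilt then stays level.
- hinge_mid (a point): Middle of the lid's hinge line, on the top of the case's rim at the hinged side, 60 mm above the table; axes as for the bay (x away from the case, y along the hinge line).
- lid_edge (a point): Middle of the lid's free edge, on its outer face. The lid is a plain steel plate, 200 mm from hinge to free edge, 290 mm along the hinge, 6 mm thick, 0.8 kg. x points from the free edge to the hinge, y along the hinge line, z out of the outer face. The inner face contains the hinge line, so this point is 6 mm off it.
- lid (a joint): Opening angle of the lid, rad: 0 shut flat on the rim, 1.1 the stop; starts at 0.85 to 1.05. A stiff friction hinge (1.15 N m) carries it: it stays where it is left, and closes by pushing its outer face near the free edge along its arc, 1 to 6 N all the way. The free edge coming down faster than about 15 cm/s is a slam.
- stand: Slotted beech stand, 80 x 200 x 40 mm, with four green oval carabiners standing in it, about 120 mm high in all; origin at the centre of its underside. Leave alone.
- carabiner: A single green oval carabiner lying flat, 108 x 60 x 12 mm; origin at its centre on the table. Leave alone.
- plate: Aluminium rigging plate with three holes, 90 x 150 x 10 mm, lying flat; origin under its centre. Leave alone.
- mallet: Black rubber mallet lying down, head 58 mm thick and 100 mm long, 280 mm over all along x; origin on the table below its handle. Leave alone.
- oiler: White bottle, 44 mm across, 120 mm high; origin under its centre. Leave alone.
- torch: Black hand torch lying down, 150 mm long along x, 38 mm thick at the head; origin on the table under its middle. Leave alone.
Things that resemble listed ones, but are neither listed nor needed, are in the scene too. Of the things that look like the part that bears gauge_mid, the middle-sized one is meant.

How it is judged:
By the outcome, as a careful person would: the job done as asked, in the order asked, and still so for the second after the job is handed in, with the robot touching nothing.
It also fails if it takes over 64 s, if anything falls off the work surface, if the arm or the gripper's body presses on something with over 40 N, if the wrist force passes 120 N, or if a joint passes its speed limit or range.

ROBOT

A 6-joint arm with a two-finger parallel gripper is mounted at the origin on the work surface. World frame = base frame: x ahead of the robot, y to its left, z up, the work surface at z = 0. Lengths are in m, angles in rad, forces in N, time in s.
With the tool pointing down it reaches from about 0.25 to 0.775 m from the base axis. Payload 4 kg.
Tool frame: the origin (TCP) lies midway between the tips of the shut fingers; the grasp point (between the pads) lies 19 mm behind it; z points along the fingers, y is the line along which they close (so a half turn about z gives the same grasp; the last joint's range is limited). The gripper opens to 94 mm and grips with 3 to 60 N. Pads are 16 mm wide; open, the fingers measure 119 mm over their backs; the gripper's body (75 mm by 177 mm) begins 78 mm behind the grasp point.
Start: joints at [1.191, 0.087, 1.371, -0, 1.684, -0.103], TCP at [0.15, 0.529, 0.206] pointing down, gripper open.
Joint ranges: [-3.1, 3.1], [-0.76, 2.03], [0.27, 2.55], [-1.08, 4.22], [0.17, 2.65], [-2.57, 2.57]. Speed limits (rad/s): [2.79, 2.79, 3.14, 3.14, 3.14, 3.14].

INTERFACE

Orientations are given as a rotation vector (axis times angle).
In Python, from station import readout, grab_frame, camera_params, ticket, boxes_of, cut_out, place_of gives the robot as it stands. The module is installed in compiled form; this text tells all that it offers.
- The arm moves only by the shell command python3 -m jog 'ROWS' [OPENING] [FORCE]. ROWS is JSON, a list that holds one entry, the list of rows, each a list of 6 numbers: the shift along the tool's x, y, z in cm, then the turn, a rotation vector about the tool's x, y, z in degrees. In form: [[[x, y, z, rx, ry, rz], ...]]. A call has 1 to 12 rows; each row shifts and turns the commanded pose from where the row before left it, along the tool's axes as they then stand; what a row does not reach is not made up. A row lasts 1/8 s, in which the tool goes at most 62.5 mm and 10.7 degrees, less where a joint would pass 70% of its speed; a pose out of reach is approached as far as the arm can. A call with a gripper value outside its range is refused whole. OPENING is the closure, from 0 (fully open) to 1 (shut), set as the call begins (- or left out, the last holds). The fingers move at their own pace and stop on an object; FORCE is the grip in N (left out, the last holds). Time passes only in rows, so rows that do not move let the fingers close. It gives the time, the measured TCP pose, the force, the opening and the grip force at its end, in the units of the state.
- readout.get_obs(): the state, without advancing time (a new reading comes with each control period).
- grab_frame(name): name is "scene" or "top" or "wrist"; returns the picture (480x640x3 uint8, red, green, blue); there is no depth.
- camera_params(name): a dict with "fx", "fy", "cx", "cy" (pixels), "R" (3x3) and "t" (3): a world point X has camera coordinates R X + t. Camera axes: x right, y down, z forward; pixel columns grow to the right and rows downward; lengths in m; the calibration is good to about 2 mm. A picture is of the moment at which its call begins: read the wrist's pose just before it. camera_params takes no time and is no camera call; for the wrist camera it gives the pose at the moment of the call.
- ticket.finish_job(): hands the job in; it is judged then, once.
Trained networks look in the newest picture that a camera, given by its name, has taken for a name from the list of things; names that differ only in an ending like _2 or _b are one class to them, and where a whole thing is asked for, a point or a joint stands for the part that bears it (a point fixed in the world has none). Each returns a list of dicts, best first, with "score" (0 to 1); they miss things now and then, are a little off and sometimes report something else, mostly with a low value. They report only what shows in the picture. A call takes as long as a camera call. They do not tell look-alikes from the thing itself.
- boxes_of(label, camera): "extent" ([left, top, right, bottom] as shares, 0 to 1, of the picture: columns of its width, rows of its height, round what is visible of it).
- cut_out(label, camera): "region" (480x640 bool, what is visible of it) and "extent" ([left, top, right, bottom] as shares, 0 to 1, of the picture: columns of its width, rows of its height, round what is visible of it).
- place_of(label, camera): "at" ([row, column] as shares, 0 to 1, of the picture: columns of its width, rows of its height: a listed point, or the origin of a listed thing).
The state is a dict: "t": time; "joint_pos": joint angles; "qd": joint speeds; "tau": joint torques, N m; "tool_pos": TCP position; "tcp_rot": TCP orientation; "wrist_force": force on the tool from outside, world axes, zero at the start; "ft_torque": the same for the moment, N m; "gripper_width": finger opening in m; "finger_force": force on a finger pad.
Only numpy, scipy, OpenCV 4.12 (cv2) and the standard library are available. Lean on these libraries where they do the work, as an engineer would, in place of code of your own. Each camera call takes 0.05 s, during which the arm holds its last target. There are 200 camera calls.

## Working session

There is one attempt and no reset: what is moved stays moved. The work goes in short steps, Python scripts to look and compute and a shell command to move; the robot and the scene stay as the last step left them, time stands still between calls to the robot, and variables do not carry over. Pictures are saved under pics/ and viewed, at most 10 in all, crops included, and the job is handed in when it is done.

```bash
mkdir -p pics; python3 - <<'E'
from station import *
import cv2,numpy as np
print(readout.get_obs())
ims=[]
for c in("scene","top"):
    im=grab_frame(c);cv2.imwrite(f"pics/{c}0.png",im[:,:,::-1])
    p=camera_params(c);print(c,p)
    for l in("gauge_mid","bay","hinge_mid","lid_edge"):
        print(l,[(round(d['score'],2),np.round([d['at'][1]*640,d['at'][0]*480],1).tolist()) for d in place_of(l,c)])
    print([(round(d['score'],2),np.round(np.array(d['extent'])*[640,480,640,480]).tolist()) for d in boxes_of("gauge_mid",c)])
E
```

```text
{'t': 0.0, 'joint_pos': array([ 1.19086989e+00,  8.79330361e-02,  1.37223512e+00, -1.37274180e-05,
        1.68360916e+00, -1.03088552e-01]), 'qd': array([-0.00138411,  0.00116906,  0.0010562 , -0.00041383,  0.00025627,
       -0.00076274]), 'tau': array([ 6.74273961e-04, -3.40183210e+01, -3.02429223e+01,  7.18142116e-02,
        3.29610589e-02, -1.79742765e-04]), 'tool_pos': array([0.1501213 , 0.52854394, 0.2043259 ]), 'tcp_rot': array([-0.43340051, -3.11103806,  0.00333665]), 'wrist_force': array([-0.59883741,  0.0724088 , -0.20555858]), 'ft_torque': array([-0.02002407, -0.04006376, -0.0183582 ]), 'finger_force': 0.0, 'gripper_width': 0.09403918104712984}
scene {'fx': 569.5579740434433, 'fy': 569.5579740434433, 'cx': 312.1749560462376, 'cy': 241.82350478705243, 'R': array([[ 0.81608853,  0.57760639, -0.01924493],
       [ 0.40143568, -0.59050693, -0.70010782],
       [-0.41575101,  0.56362436, -0.71377775]]), 't': array([-0.40980284, -0.18204407,  1.75670787])}
gauge_mid [(0.96, [257.0, 280.4]), (0.73, [241.5, 338.8]), (0.63, [173.2, 324.8])]
bay [(0.66, [319.1, 214.4]), (0.27, [32
[... 165 characters left out ...]
, [243.0, 266.0, 276.0, 305.0]), (0.38, [272.0, 139.0, 397.0, 271.0])]
top {'fx': 435.7055388225791, 'fy': 435.7055388225791, 'cx': 314.7974005876218, 'cy': 231.52304494621907, 'R': array([[ 0.01172703, -0.9998284 ,  0.01434048],
       [-0.99010309, -0.01361638, -0.13967986],
       [ 0.13985115, -0.01256052, -0.99009287]]), 't': array([-0.03404765,  0.541004  ,  1.2259951 ])}
gauge_mid [(0.83, [426.0, 230.3]), (0.75, [368.5, 261.3])]
bay [(0.68, [390.9, 305.7]), (0.58, [272.0, 267.0]), (0.58, [264.1, 238.5])]
hinge_mid [(0.79, [238.5, 240.8])]
lid_edge [(0.66, [267.0, 238.1])]
[(0.71, [349.0, 256.0, 390.0, 267.0]), (0.63, [430.0, 284.0, 450.0, 305.0]), (0.56, [409.0, 204.0, 442.0, 256.0])]
```

View pics/scene0.png

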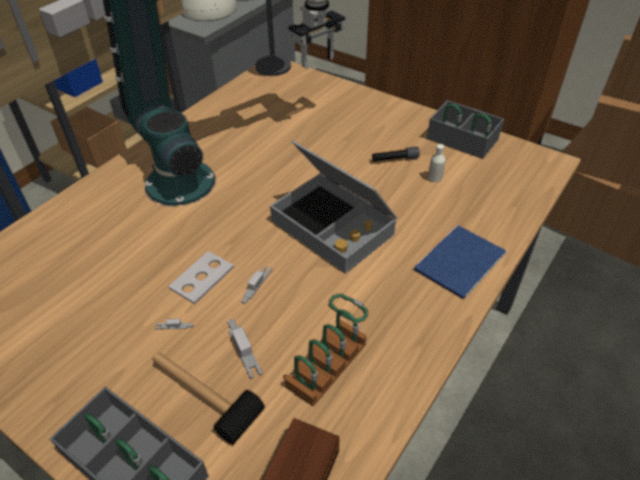

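View pics/top0.png

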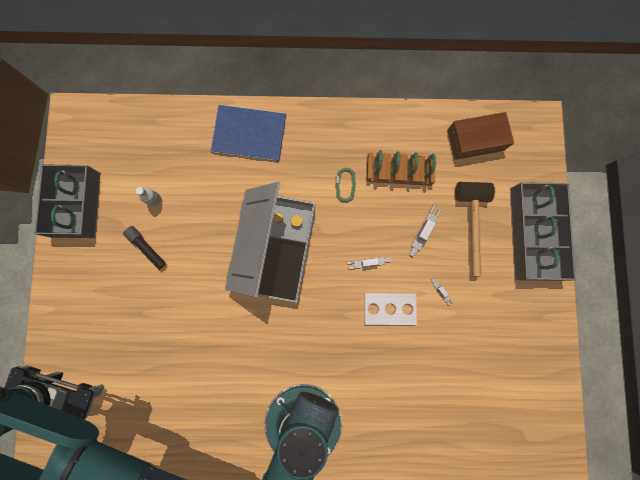

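Candidates for the gauge in top image: (426,230) is the largest, (369,263) the middle, (442,292) the smallest. The middle one at top (369,263) / scene (257,283) fits "middle-sized". I'll confirm this in a crop that also shows the case corners.

```bash
cat > h.py <<'E'
from station import *
import cv2,numpy as np
from scipy.spatial.transform import Rotation as Ro
from scipy.optimize import least_squares
def proj(p,X):
    c=np.atleast_2d(X)@p['R'].T+p['t']
    return np.c_[p['fx']*c[:,0]/c[:,2]+p['cx'],p['fy']*c[:,1]/c[:,2]+p['cy']]
def onz(p,u,v,z):
    d=p['R'].T@np.array([(u-p['cx'])/p['fx'],(v-p['cy'])/p['fy'],1]);o=-p['R'].T@p['t']
    return o+d*(z-o[2])/d[2]
E
python3 - <<'E'
from h import *
t=cv2.imread("pics/top0.png");s=cv2.imread("pics/scene0.png")
a=cv2.resize(t[175:315,220:460],None,fx=10/3,fy=10/3,interpolation=3)
b=cv2.resize(s[130:310,230:410],None,fx=10/3,fy=10/3,interpolation=3)
cv2.imwrite("pics/c1.png",a);cv2.imwrite("pics/c2.png",b)
p=camera_params("top");q=camera_params("scene")
for n,u,w in(("big",(426,230.3),(241.5,338.8)),("mid",(368.5,261.3),(257,280.4)),("small",(442,292),(173.2,324.8))):
    print(n,onz(p,*u,.019),onz(q,*w,.019))
for l,c in (("gauge_mid","top"),("gauge_mid","scene")):
    grab_frame(c)
    for d in cut_out(l,c):
        r=d['region'].astype(np.uint8); ys,xs=np.nonzero(r); P=np.array([onz(camera_params(c),x,y,.01)[:2] for x,y in zip(xs,ys)])
        m=P.mean(0);e=np.linalg.svd(P-m,full_matrices=0)[2][0];k=(P-m)@e;print(c,round(d['score'],2),m,np.degrees(np.arctan2(e[1],e[0])),np.ptp(k))
E
```

```text
big [ 0.55228575 -0.35631728  0.019     ] [ 0.5439116  -0.34276202  0.019     ]
mid [ 0.4583698  -0.18541035  0.019     ] [ 0.46072541 -0.1836943   0.019     ]
small [ 0.37198299 -0.39856321  0.019     ] [ 0.38357084 -0.40451755  0.019     ]
top 0.66 [ 0.55092741 -0.35272383] 150.55204586137808 0.16954922675698747
top 0.56 [ 0.45576693 -0.18358926] 98.20733683502297 0.12165291636837966
top 0.54 [ 0.37425029 -0.40004957] -143.75898253505696 0.08506302149420225Traceback (most recent call last):
  File "<stdin>", line 12, in <module>
ValueError: time passes only in moves, steps and waits
```

View pics/c1.png

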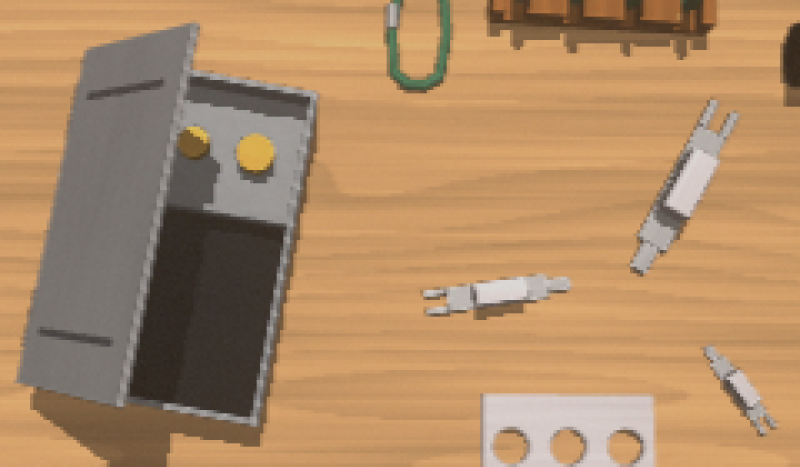

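View pics/c2.png

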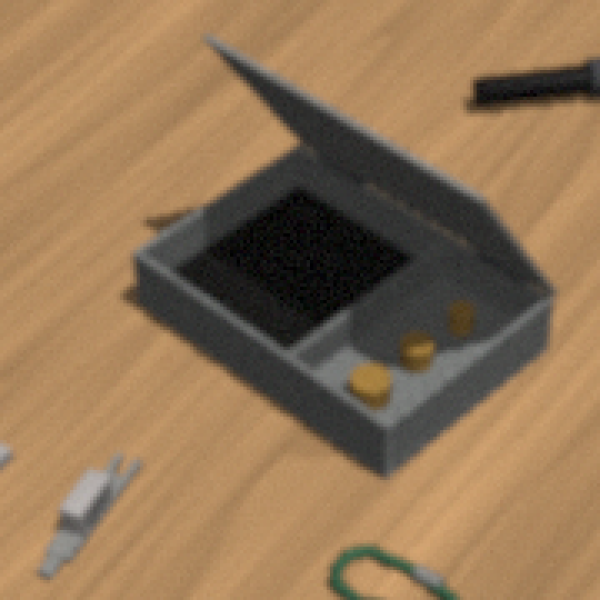

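The crop shows three gauges in c1 pixels: the largest (688,185), the middle (500,291) with its fork to the left (+y world), and the smallest (740,390). The middle one is the target. The case's rim corners are at c1 (317,93) and (258,425), and the bay's dark floor is at c1 (215,310). I'll fit the case and lid pose next.

```bash
python3 - <<'E'
from h import *
p=camera_params("top");q=camera_params("scene")
T=lambda u,v:(220+u*.3,175+v*.3); S=lambda u,v:(230+u*.3,130+v*.3)
L=.2
obs=[(p,T(317,93),(-.1,-.145,.06)),(p,T(258,425),(-.1,.145,.06)),
(q,S(137,255),(-.1,.145,.06)),(q,S(388,426),(-.1,-.145,.06)),(q,S(388,476),(-.1,-.145,0)),(q,S(551,292),(.1,-.145,.06)),
(p,T(197,25),('l',-.145)),(p,T(125,405),('l',.145)),(q,S(208,38),('l',.145)),(q,S(483,195),('l',-.145)),
(p,T(85,48),('h',-.145)),(p,T(18,381),('h',.145))]
def pt(m,th):
    if m[0]=='l':return np.array([.1-L*np.cos(th)+.003*np.sin(th),m[1],.06+L*np.sin(th)+.003*np.cos(th)])
    if m[0]=='h':return np.array([.1+.006*np.sin(th),m[1],.06+.006*np.cos(th)])
    return np.array(m)
def W(a,P):
    c,s=np.cos(a[2]),np.sin(a[2]);return np.array([a[0]+c*P[0]-s*P[1],a[1]+s*P[0]+c*P[1],P[2]])
f=lambda a:np.concatenate([proj(k,W(a,pt(m,a[3])))[0]-uv for k,uv,m in obs])
r=least_squares(f,[.48,.1,1.4,.95],loss='soft_l1');a=r.x
print(a,np.degrees(a[2]));print(np.round(f(a).reshape(-1,2),1).tolist())
for n,P in(("bay",(0,.056,.018)),("hinge",(.1,0,.06)),("edge",(.1-L*np.cos(a[3]),0,.06+L*np.sin(a[3])))):print(n,W(a,P),proj(p,W(a,P)),proj(q,W(a,P)))
o=readout.get_obs();print(Ro.from_rotvec(o['tcp_rot']).as_matrix())
w=camera_params("wrist");print(w)
E
```

```text
[0.49845207 0.0962131  1.41732235 0.99688109] 81.20658897164331
[[-0.7, -1.7], [-0.1, -0.7], [-2.9, -0.3], [-0.2, 0.7], [-0.7, 1.3], [0.2, 1.1], [-0.9, -1.6], [-0.5, 0.2], [-3.0, -0.3], [-0.9, 0.9], [-1.4, -0.1], [-0.8, 0.3]]
bay [0.4431103  0.10477394 0.018     ] [[269.00632373 265.29165391]] [[316.39242183 214.15454206]]
hinge [0.51373929 0.1950377  0.06      ] [[236.47996757 239.03610035]] [[354.95816356 194.78365073]]
edge [0.49713969 0.08772918 0.22795635] [[268.8660338  237.94373475]] [[328.90109548 164.96850507]]
[[-9.61920524e-01  2.73329294e-01  4.66944495e-05]
 [ 2.73329298e-01  9.61920517e-01  1.16349723e-04]
 [-1.31145614e-05  1.24682147e-04 -9.99999992e-01]]
{'fx': 374.4457596003856, 'fy': 374.4457596003856, 'cx': 325.4438161303291, 'cy': 243.99498039211636, 'R': array([[ 2.72715105e-01,  9.62094734e-01,  4.40808379e-04],
       [ 9.22046293e-01, -2.61493748e-01,  2.85397360e-01],
       [ 2.74694566e-01, -7.74257254e-02, -9.58409178e-01]]), 't': array([-0.55114067, -0.02889858,  0.39229923])}
```

```bash
cat >> h.py <<'E'
def Rt(yaw,tilt=30):
    a=np.radians(yaw);t=np.radians(tilt)
    xg=np.array([np.cos(a),np.sin(a),0]);z=np.sin(t)*xg-np.cos(t)*np.array([0,0,1])
    y=np.array([np.sin(a),-np.cos(a),0]);return np.c_[np.cross(y,z),y,z]
def now():
    o=readout.get_obs();return o['tool_pos'],Ro.from_rotvec(o['tcp_rot']).as_matrix()
def plan(*targets,start=None):
    P,R=start or now()
    for T,Q in targets:
        Q=R if Q is None else Q
        d=R.T@(np.array(T)-P)*100;r=np.degrees(Ro.from_matrix(R.T@Q).as_rotvec())
        print('shift cm',np.round(d,2),'|',round(np.linalg.norm(d),1),' turn',np.round(r,2),round(np.linalg.norm(r),1));P,R=np.array(T),Q
E
python3 - <<'E'
from h import *
P,R=now();w=camera_params("wrist");print("cam in tool",R.T@(-w['R'].T@w['t']-P),(w['R']@R).round(2))
plan((.45,-.26,.3),((.45,-.26,.3),Rt(98)),((.458,-.24,.16),None))
E
```

```text
cam in tool [ 0.08460114  0.00091861 -0.17895218] [[ 0.    1.   -0.  ]
 [-0.96  0.   -0.29]
 [-0.29  0.    0.96]]Traceback (most recent call last):
  File "<stdin>", line 3, in <module>
  File "h.py", line 19, in plan
    for T,Q in targets:
        ^^^
ValueError: too many values to unpack (expected 2)
```

```bash
python3 - <<'E'
from h import *
P,R=now()
plan((P+[0,0,.1],None),((.45,-.26,.3),None),((.45,-.26,.3),Rt(98,35)),((.47,-.25,.14),None))
E
```

```text
shift cm [ -0.   0. -10.] | 10.0  turn [0. 0. 0.] 0.0
shift cm [-50.39 -67.71   0.54] | 84.4  turn [0. 0. 0.] 0.0
shift cm [0. 0. 0.] | 0.0  turn [-20.16  30.98  63.98] 73.9
shift cm [-8.59  2.12 13.51] | 16.2  turn [0. 0. 0.] 0.0
```

```bash
python3 -m jog '[[[0,0,-5,0,0,0],[0,0,-5,0,0,0],[-2.8,-3.76,0,0,0,0],[-2.8,-3.76,0,0,0,0],[-2.8,-3.76,0,0,0,0],[-2.8,-3.76,0,0,0,0],[-2.8,-3.76,0,0,0,0],[-2.8,-3.76,0,0,0,0],[-2.8,-3.76,0,0,0,0],[-2.8,-3.76,0,0,0,0],[-2.8,-3.76,0,0,0,0],[-2.8,-3.76,0,0,0,0]]]' 0 && python3 -m jog '[[[-2.8,-3.76,0,0,0,0],[-2.8,-3.76,0,0,0,0],[-2.8,-3.76,0,0,0,0],[-2.8,-3.76,0,0,0,0],[-2.8,-3.76,0,0,0,0],[-2.8,-3.76,0,0,0,0],[-2.8,-3.76,0,0,0,0],[-2.8,-3.76,0,0,0,0],[0,0,0,0,0,0]]]' && python3 -m jog '[[[0,0,0,-2.52,3.87,8],[0,0,0,-2.52,3.87,8],[0,0,0,-2.52,3.87,8],[0,0,0,-2.52,3.87,8],[0,0,0,-2.52,3.87,8],[0,0,0,-2.52,3.87,8],[0,0,0,-2.52,3.87,8],[0,0,0,-2.52,3.87,8],[0,0,0,0,0,0]]]'
python3 - <<'E'
from h import *
o=readout.get_obs();print(o['joint_pos'].round(2));P,R=now();print(P,R.round(3),Rt(98,35).round(3))
plan((P,Rt(98,35)),((.47,-.25,.14),None))
w=camera_params("wrist");print(proj(w,[.458,-.185,.019]))
im=grab_frame("wrist");cv2.imwrite("pics/w1.png",im[:,:,::-1])
for d in place_of("gauge_mid","wrist"):
    u,v=d['at'][1]*640,d['at'][0]*480;print(d['score'],u,v,onz(w,u,v,.019))
for d in cut_out("gauge_mid","wrist"):
    ys,xs=np.nonzero(d['region']);Q=np.array([onz(w,x,y,.008)[:2] for x,y in zip(xs,ys)])
    m=Q.mean(0);e=np.linalg.svd(Q-m,full_matrices=0)[2][0];k=(Q-m)@e;print(round(d['score'],2),m,np.degrees(np.arctan2(e[1],e[0])),np.ptp(k),m+e*(k.min()+k.max())/2)
E
```

```text
t: 2.2
tool_pos: [0.3171, 0.0894, 0.3058]
tcp_rot: [0.433, 3.11, 0.001]
wrist_force: [1.4, -0.3, 1.4]
gripper_width: 0.0941
finger_force: 0.0
t: 3.32
tool_pos: [0.4503, -0.262, 0.3035]
tcp_rot: [-0.438, -3.108, -0.002]
wrist_force: [-0.5, 1.0, 0.6]
gripper_width: 0.0938
finger_force: 0.0
t: 4.45
tool_pos: [0.4496, -0.2597, 0.3047]
tcp_rot: [-1.723, -1.983, -0.544]
wrist_force: [-0.2, -0.5, 0.8]
gripper_width: 0.0937
finger_force: 0.0
[-0.85  0.34  1.    0.43  2.29 -0.79]
[ 0.44962743 -0.25966705  0.30474564] [[-0.114  0.99  -0.081]
 [ 0.811  0.139  0.569]
 [ 0.574 -0.001 -0.819]] [[-0.114  0.99  -0.08 ]
 [ 0.811  0.139  0.568]
 [ 0.574  0.    -0.819]]
shift cm [0. 0. 0.] | 0.0  turn [-0.04 -0.06 -0.01] 0.1
shift cm [-8.9   2.15 13.88] | 16.6  turn [0. 0. 0.] 0.0
[[340.53113211 283.46005297]]
0.93 337.72799999999995 285.12 [ 0.45466049 -0.18769777  0.019     ]
0.74 243.776 458.112 [ 0.37490671 -0.4007565   0.019     ]
0.66 404.096 436.992 [ 0.55356532 -0.35365997  0.019     ]
0.8 [ 0.45546592 -0.188167  ] -81.1542763635867 0.12877002864657972 [ 0.45509929 -0.18581114]
0.79 [ 0.57165249 -0.36283819] -27.790334509135437 0.1707566696065293 [ 0.55106182 -0.35198641]
0.66 [ 0.3715989  -0.39996171] -144.54289112601452 0.08679315201609444 [ 0.37294733 -0.3990014 ]
0.19 [0.52383739 0.16441266] 46.919681254343345 0.5623010575183237 [0.55861025 0.20159735]
```

```bash
python3 - <<'E'
from h import *
R=Rt(98.5,35);T=np.array([.454,-.181,.012]);P,_=now()
plan((P,R),(T-R[:,2]*.08,R))
E
```

```text
shift cm [0. 0. 0.] | 0.0  turn [ 0.27  0.13 -0.24] 0.4
shift cm [-10.61   1.51  20.5 ] | 23.1  turn [0. 0. 0.] 0.0
```

```bash
python3 -m jog '[[[-2.12,0.3,4.1,0.27,0.13,-0.24],[-2.12,0.3,4.1,0,0,0],[-2.12,0.3,4.1,0,0,0],[-2.12,0.3,4.1,0,0,0],[-2.12,0.3,4.1,0,0,0],[0,0,0,0,0,0],[0,0,0,0,0,0]]]'
python3 - <<'E'
from h import *
w=camera_params("wrist");im=grab_frame("wrist");cv2.imwrite("pics/w2.png",im[:,:,::-1])
for d in place_of("gauge_mid","wrist")[:2]:
    u,v=d['at'][1]*640,d['at'][0]*480;print(d['score'],u,v,onz(w,u,v,.019))
for d in cut_out("gauge_mid","wrist")[:2]:
    ys,xs=np.nonzero(d['region']);Q=np.array([onz(w,x,y,.008)[:2] for x,y in zip(xs,ys)])
    m=Q.mean(0);e=np.linalg.svd(Q-m,full_matrices=0)[2][0];k=(Q-m)@e;print(round(d['score'],2),m,np.degrees(np.arctan2(e[1],e[0])),np.ptp(k),m+e*(k.min()+k.max())/2,d['extent'])
plan(((.454,-.181,.012),Rt(98.5,35)))
E
```

```text
t: 5.48
tool_pos: [0.4612, -0.2272, 0.0789]
tcp_rot: [-1.716, -1.99, -0.542]
wrist_force: [0.2, 0.3, 1.3]
gripper_width: 0.0938
finger_force: 0.0
0.85 326.71999999999997 258.48 [ 0.45564293 -0.18674167  0.019     ]
0.95 [ 0.45623115 -0.1908502 ] -81.356550167995 0.12880542955229926 [ 0.4556204  -0.18683245] [0.4894, 0.3894, 0.5369, 0.7417]
0.67 [ 0.49170472 -0.31502808] -5.11213912927015 0.04520695813999617 [ 0.4964104  -0.31544906] [0.5111, 0.9277, 0.6147, 0.9987]
shift cm [ 0.06 -0.07  8.24] | 8.2  turn [ 0.17  0.13 -0.06] 0.2
```

View pics/w2.png

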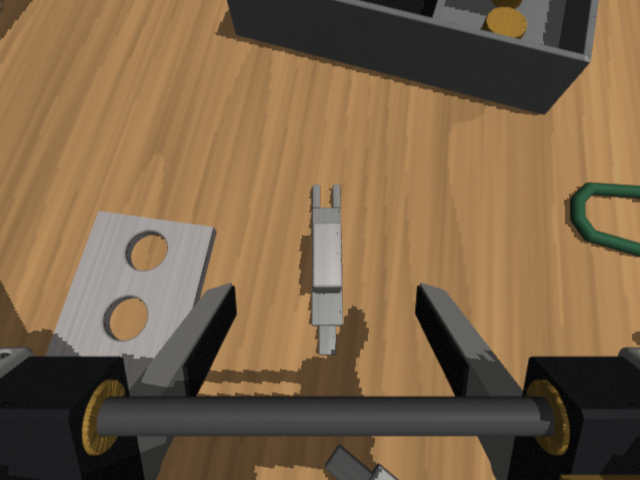

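The picture shows the gauge at (327,258), centred between the open fingers, which are at columns 235 and 418. The plate's nearest corner is at (215,230), so I'll half-close the fingers, descend and grip.

```bash
python3 -m jog '[[[0.05,-0.05,2.1,0.17,0.13,0],[0,0,2.1,0,0,0],[0,0,2.05,0,0,0],[0,0,1,0,0,0],[0,0,1,0,0,0],[0,0,0,0,0,0],[0,0,0,0,0,0]]]' 0.4 && python3 -m jog '[[[0,0,0,0,0,0],[0,0,0,0,0,0],[0,0,0,0,0,0],[0,0,0,0,0,0],[0,0,0,0,0,0],[0,0,0,0,0,0]]]' 1 25
```

```text
t: 6.5
tool_pos: [0.453, -0.18, 0.0102]
tcp_rot: [-1.714, -1.985, -0.54]
wrist_force: [-0.0, -0.0, -0.1]
gripper_width: 0.0562
finger_force: 0.0
t: 7.25
tool_pos: [0.4529, -0.1795, 0.0097]
tcp_rot: [-1.714, -1.984, -0.541]
wrist_force: [2.1, 1.0, 0.5]
gripper_width: 0.0197
finger_force: 25.0
```

```bash
cat >> h.py <<'E'
def C(x,y,z):
    c,s=np.cos(1.41732),np.sin(1.41732);return np.array([.49845+c*x-s*y,.09621+s*x+c*y,z])
E
python3 - <<'E'
from h import *
P,R=now()
plan((P+[0,0,.19],None),(C(-.1,.056,.2),None),(C(-.1,.056,.2),Rt(81.2,35)))
E
```

```text
shift cm [ 10.96  -0.06 -15.52] | 19.0  turn [0. 0. 0.] 0.0
shift cm [15.3   0.23 10.77] | 18.7  turn [0. 0. 0.] 0.0
shift cm [0. 0. 0.] | 0.0  turn [-10.05  -0.2   13.99] 17.2
```

```bash
python3 -m jog '[[[1.1,0,-1.55,0,0,0],[2.46,0,-3.49,0,0,0],[2.46,0,-3.49,0,0,0],[2.46,0,-3.49,0,0,0],[2.46,0,-3.49,0,0,0],[2.55,0.04,1.8,-2.5,0,3.5],[2.55,0.04,1.8,0,0,0],[2.55,0.04,1.8,0,0,0],[2.55,0.04,1.8,0,0,0],[2.55,0.04,1.8,0,0,0],[2.55,0.04,1.8,0,0,0],[0,0,0,0,0,0]]]' && python3 -m jog '[[[0,0,0,-2.5,0,3.5],[0,0,0,-2.5,0,3.5],[0,0,0,-2.5,0,3.5],[0,0,0,0,0,0]]]'
python3 - <<'E'
from h import *
print(readout.get_obs()['joint_pos'].round(2))
R=Rt(81.2,35)
im=grab_frame("wrist");cv2.imwrite("pics/w3.png",im[:,:,::-1])
w=camera_params("wrist")
for l in("bay","hinge_mid","lid_edge"):
  for d in place_of(l,"wrist")[:2]:print(l,d['score'],d['at'][1]*640,d['at'][0]*480)
print(proj(w,[C(0,.056,.018),C(.1,0,.06),C(-.1,.145,.06),C(-.1,-.145,.06),C(-.1,-.027,.052)]))
plan((C(-.1,.056,.2),R),(C(-.01,.056,.088),R),(C(-.01,.056,.03),R))
E
```

```text
t: 8.75
tool_pos: [0.4387, 0.0087, 0.2003]
tcp_rot: [-1.791, -1.929, -0.564]
wrist_force: [-0.5, -0.4, -2.2]
gripper_width: 0.0195
finger_force: 25.0
t: 9.25
tool_pos: [0.4392, 0.0065, 0.1998]
tcp_rot: [-2.027, -1.737, -0.639]
wrist_force: [1.4, -0.5, -1.9]
gripper_width: 0.02
finger_force: 25.0
[-0.57 -0.11  1.7   0.57  1.79 -0.36]
bay 0.66 317.504 235.29600000000002
hinge_mid 0.67 369.28 132.816
lid_edge 0.89 410.81600000000003 107.184
[[316.03574698 239.33377444]
 [369.55850665 135.46265177]
 [211.86635685 331.55759223]
 [544.33818852 331.85571145]
 [406.96215926 332.58798551]]
shift cm [-0.2  -1.19 -0.2 ] | 1.2  turn [-0.14 -0.17 -0.03] 0.2
shift cm [ 0.95 -0.   14.34] | 14.4  turn [0. 0. 0.] 0.0
shift cm [-3.33  0.    4.75] | 5.8  turn [0. 0. 0.] 0.0
```

View pics/w3.png

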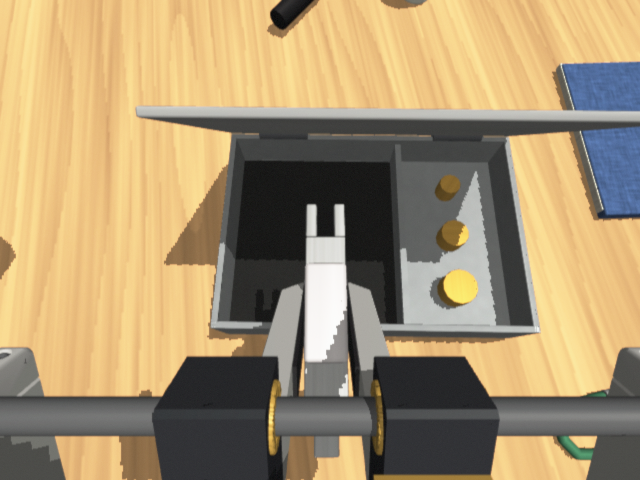

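The picture shows the gauge held straight at (326,290). The bay's floor spans columns 240–395 and rows 160–325. The rim corners at (212,333) and (537,331) agree with the fit. Next I slide in under the lid and lower the gauge.

```bash
python3 -m jog '[[[-0.2,-1.19,-0.2,-0.14,-0.17,0],[0.16,0,2.39,0,0,0],[0.16,0,2.39,0,0,0],[0.16,0,2.39,0,0,0],[0.16,0,2.39,0,0,0],[0.16,0,2.39,0,0,0],[0.16,0,2.39,0,0,0],[0,0,0,0,0,0]]]' && python3 -m jog '[[[-0.83,0,1.19,0,0,0],[-0.83,0,1.19,0,0,0],[-0.83,0,1.19,0,0,0],[-0.46,0,0.65,0,0,0],[0,0,0,0,0,0],[0,0,0,0,0,0]]]'
python3 - <<'E'
from h import *
plan((C(-.01,.056,.0285),Rt(81.2,35)))
E
```

```text
t: 10.45
tool_pos: [0.4396, 0.0963, 0.0867]
tcp_rot: [-2.027, -1.737, -0.636]
wrist_force: [-0.5, 0.4, -2.3]
gripper_width: 0.0204
finger_force: 25.0
t: 11.2
tool_pos: [0.4419, 0.0953, 0.0369]
tcp_rot: [-2.03, -1.738, -0.641]
wrist_force: [-0.2, 0.0, -2.1]
gripper_width: 0.0197
finger_force: 25.0
shift cm [-0.52 -0.03  0.66] | 0.8  turn [ 0.05 -0.02 -0.04] 0.1
```

```bash
python3 -m jog '[[[-0.11,0,0.16,0,0,0],[-0.11,0,0.16,0,0,0],[-0.11,0,0.16,0,0,0],[0,0,0,0,0,0],[0,0,0,0,0,0]]]' && python3 -m jog '[[[-0.06,0,0.08,0,0,0],[0,0,0,0,0,0],[0,0,0,0,0,0]]]'
```

```text
t: 11.82
tool_pos: [0.4416, 0.0955, 0.0307]
tcp_rot: [-2.03, -1.738, -0.64]
wrist_force: [-1.4, 0.8, -2.8]
gripper_width: 0.0198
finger_force: 25.0
t: 12.2
tool_pos: [0.4415, 0.0955, 0.0297]
tcp_rot: [-2.03, -1.738, -0.64]
wrist_force: [0.5, 0.2, -3.3]
gripper_width: 0.0197
finger_force: 25.0
```

```bash
python3 -m jog '[[[-0.06,0,0.08,0,0,0],[0,0,0,0,0,0],[0,0,0,0,0,0]]]' && python3 -m jog '[[[-0.06,0,0.08,0,0,0],[0,0,0,0,0,0],[0,0,0,0,0,0]]]'
```

```text
t: 12.58
tool_pos: [0.4415, 0.0954, 0.0287]
tcp_rot: [-2.03, -1.738, -0.64]
wrist_force: [-0.1, 0.3, -1.7]
gripper_width: 0.02
finger_force: 25.0
t: 12.95
tool_pos: [0.4416, 0.0954, 0.0278]
tcp_rot: [-2.03, -1.738, -0.64]
wrist_force: [0.3, 0.0, -1.3]
gripper_width: 0.02
finger_force: 25.0
```

```bash
python3 -m jog '[[[-0.04,0,0.05,0,0,0],[0,0,0,0,0,0],[0,0,0,0,0,0]]]' && python3 -m jog '[[[0,0,0,0,0,0],[0,0,0,0,0,0],[0,0,0,0,0,0],[0,0,0,0,0,0]]]' 0.5 && python3 -m jog '[[[0,0,-1,0,0,0],[0,0,-3,0,0,0],[0,0,-4,0,0,0],[0,0,-4,0,0,0],[0,0,-4,0,0,0],[0,0,0,0,0,0]]]'
python3 - <<'E'
from h import *
im=grab_frame("wrist");cv2.imwrite("pics/w4.png",im[:,:,::-1])
E
```

```text
t: 13.32
tool_pos: [0.4417, 0.0954, 0.0276]
tcp_rot: [-2.029, -1.738, -0.641]
wrist_force: [-1.7, -2.1, 5.2]
gripper_width: 0.0199
finger_force: 25.0
t: 13.82
tool_pos: [0.4415, 0.0954, 0.027]
tcp_rot: [-2.03, -1.738, -0.64]
wrist_force: [-0.7, -0.0, 0.5]
gripper_width: 0.0467
finger_force: 0.0
t: 14.58
tool_pos: [0.4292, 0.0024, 0.161]
tcp_rot: [-2.035, -1.741, -0.645]
wrist_force: [-0.2, -0.0, -0.1]
gripper_width: 0.047
finger_force: 0.0
```

View pics/w4.png

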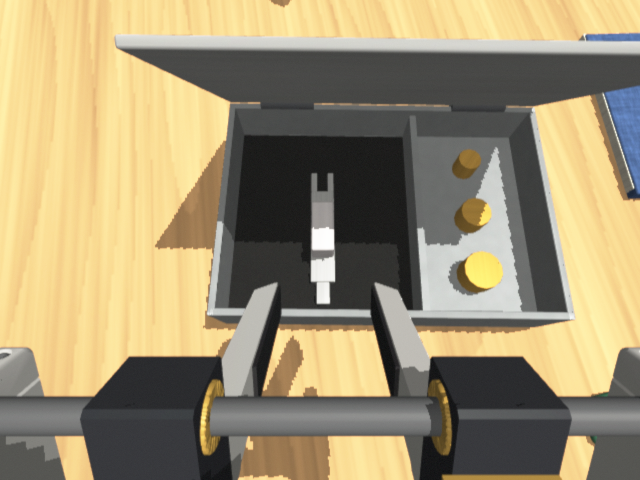

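The picture shows the gauge lying flat, block up, on the bay floor at (322,240), clear of the walls and divider. The gripper is clear too. Next is the lid: raise the tool, swing it to the opposite tilt with the fingers shut, and push on the outer face.

```bash
python3 - <<'E'
from h import *
P,R=now();Q=Rt(81.2,-30)
plan((P+[0,0,.2],None),(P+[0,0,.2],Q),(C(.06,0,.34),Q),(C(.035,0,.235),Q))
E
```

```text
shift cm [ 11.45   0.05 -16.39] | 20.0  turn [0. 0. 0.] 0.0
shift cm [0. 0. 0.] | 0.0  turn [  0.16 -64.94  -0.15] 64.9
shift cm [15.02  5.53 -6.45] | 17.3  turn [0. 0. 0.] 0.0
shift cm [ 3.08  0.   10.34] | 10.8  turn [0. 0. 0.] 0.0
```

```bash
python3 -m jog '[[[2.29,0,-3.28,0,0,0],[2.29,0,-3.28,0,0,0],[2.29,0,-3.28,0,0,0],[2.29,0,-3.28,0,0,0],[2.29,0,-3.28,0,0,0],[0,0,0,0,-9.3,0],[0,0,0,0,-9.3,0],[0,0,0,0,-9.3,0],[0,0,0,0,-9.3,0],[0,0,0,0,-9.3,0],[0,0,0,0,-9.3,0],[0,0,0,0,-9.2,0]]]' 1 10
python3 - <<'E'
from h import *
print(readout.get_obs()['joint_pos'].round(2))
Q=Rt(81.2,-30)
plan((C(.06,0,.34),Q),(C(.035,0,.235),Q))
E
```

```text
t: 16.12
tool_pos: [0.4272, 0.0053, 0.3572]
tcp_rot: [2.081, 1.787, -0.565]
wrist_force: [-0.6, -0.9, 0.3]
gripper_width: 0.0005
finger_force: 0.0
[ 0.26 -0.05  1.3  -0.55  2.05  0.2 ]
shift cm [14.74  5.68 -6.63] | 17.1  turn [-0.02  0.31  0.12] 0.3
shift cm [ 3.08  0.   10.34] | 10.8  turn [0. 0. 0.] 0.0
```

```bash
python3 -m jog '[[[3.68,1.42,-1.66,0,0.31,0.12],[3.68,1.42,-1.66,0,0,0],[3.68,1.42,-1.66,0,0,0],[3.68,1.42,-1.66,0,0,0],[0.77,0,2.58,0,0,0],[0.77,0,2.58,0,0,0],[0.77,0,2.58,0,0,0],[0.77,0,2.58,0,0,0],[0,0,0,0,0,0]]]'
python3 - <<'E'
from h import *
Q=Rt(81.2,-30)
P,R=now();print(C(.035,0,.235))
def X(th,s=.182,press=0):
    d=.008*abs(np.sin(th-np.radians(30)))+.006-press
    return C(.1-s*np.cos(th)+d*np.sin(th),0,.06+s*np.sin(th)+d*np.cos(th))
plan(*[(X(th,press=.001),Q) for th in np.r_[np.linspace(1.0,0,11)]])
im=grab_frame("scene");cv2.imwrite("pics/s2.png",cv2.resize(im[60:330,180:480,::-1],None,fx=2.2,fy=2.2))
E
```

```text
t: 17.25
tool_pos: [0.5028, 0.1299, 0.234]
tcp_rot: [2.09, 1.791, -0.565]
wrist_force: [-0.1, 0.4, -0.9]
gripper_width: 0.0006
finger_force: 0.0
[0.50380061 0.1307986  0.235     ]
shift cm [-1.37  0.1   2.65] | 3.0  turn [-0.39 -0.09  0.1 ] 0.4
shift cm [-0.86  0.    1.69] | 1.9  turn [0. 0. 0.] 0.0
shift cm [-0.68  0.    1.77] | 1.9  turn [0. 0. 0.] 0.0
shift cm [-0.49  0.    1.83] | 1.9  turn [0. 0. 0.] 0.0
shift cm [-0.3   0.    1.88] | 1.9  turn [0. 0. 0.] 0.0
shift cm [-0.1   0.    1.86] | 1.9  turn [0. 0. 0.] 0.0
shift cm [0.07 0.   1.74] | 1.7  turn [0. 0. 0.] 0.0
shift cm [0.24 0.   1.73] | 1.7  turn [0. 0. 0.] 0.0
shift cm [0.4 0.  1.7] | 1.7  turn [0. 0. 0.] 0.0
shift cm [0.56 0.   1.65] | 1.7  turn [0. 0. 0.] 0.0
shift cm [0.72 0.   1.6 ] | 1.8  turn [0. 0. 0.] 0.0
```

View pics/s2.png

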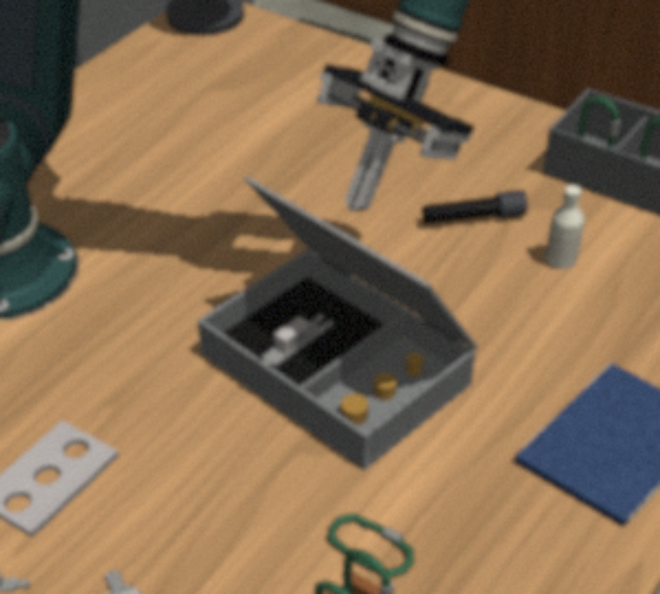

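The picture shows the shut fingers at (362,200) behind the outer face, with the lid still open and the gauge in the bay at (295,340). Now I push along the arc at about 8 cm/s.

```bash
python3 -m jog '[[[-0.23,0.02,0.44,0,0,0],[-0.23,0.02,0.44,0,0,0],[-0.23,0.02,0.44,0,0,0],[-0.23,0.02,0.44,0,0,0],[-0.23,0.02,0.44,0,0,0],[-0.22,0,0.45,0,0,0],[-0.43,0,0.85,0,0,0],[-0.43,0,0.85,0,0,0],[-0.34,0,0.88,0,0,0],[-0.34,0,0.88,0,0,0]]]' && python3 -m jog '[[[-0.25,0,0.92,0,0,0],[-0.25,0,0.92,0,0,0],[-0.15,0,0.94,0,0,0],[-0.15,0,0.94,0,0,0]]]'
python3 - <<'E'
from h import *
Q=Rt(81.2,-30)
def X(th,s=.182,press=0):
    d=.008*abs(np.sin(th-np.radians(30)))+.006-press
    return C(.1-s*np.cos(th)+d*np.sin(th),0,.06+s*np.sin(th)+d*np.cos(th))
plan(*[(X(th,press=.001),Q) for th in (.6,.5,.4,.3,.2,.1,0)])
grab_frame("scene")
im=grab_frame("scene");cv2.imwrite("pics/s3.png",cv2.resize(im[60:330,180:480,::-1],None,fx=2.2,fy=2.2))
E
```

```text
t: 18.55
tool_pos: [0.4969, 0.0747, 0.1988]
tcp_rot: [2.092, 1.788, -0.554]
wrist_force: [-1.3, 1.9, 1.5]
gripper_width: 0.0004
finger_force: 1.6
t: 19.05
tool_pos: [0.4931, 0.0496, 0.1703]
tcp_rot: [2.092, 1.787, -0.554]
wrist_force: [-2.4, 1.0, 2.0]
gripper_width: 0.0003
finger_force: 1.3
shift cm [ 0.13 -0.18  0.26] | 0.3  turn [-0.05 -0.3  -0.17] 0.4
shift cm [-0.1   0.    1.86] | 1.9  turn [0. 0. 0.] 0.0
shift cm [0.07 0.   1.74] | 1.7  turn [0. 0. 0.] 0.0
shift cm [0.24 0.   1.73] | 1.7  turn [0. 0. 0.] 0.0
shift cm [0.4 0.  1.7] | 1.7  turn [0. 0. 0.] 0.0
shift cm [0.56 0.   1.65] | 1.7  turn [0. 0. 0.] 0.0
shift cm [0.72 0.   1.6 ] | 1.8  turn [0. 0. 0.] 0.0
```

View pics/s3.png

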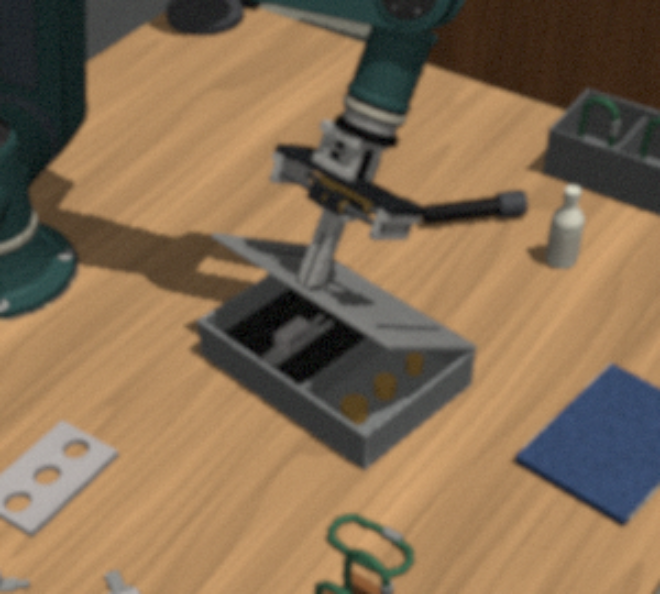

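The lid is about half closed, with the fingertips on its face at (315,280) near the free edge and the gauge still in place at (295,335). I continue, slower towards the end.

```bash
python3 -m jog '[[[0.05,0,0.6,0,0,0],[-0.02,0,0.8,0,0,0],[-0.02,0,0.8,0,0,0],[0.04,0,0.87,0,0,0],[0.04,0,0.87,0,0,0],[0.12,0,0.86,0,0,0],[0.12,0,0.86,0,0,0],[0.2,0,0.85,0,0,0],[0.2,0,0.85,0,0,0],[0.28,0,0.8,0,0,0],[0.2,0,0.55,0,0,0],[0,0,0,0,0,0]]]'
python3 - <<'E'
from h import *
P,R=now()
def X(th,s=.182,press=0):
    d=.008*abs(np.sin(th-np.radians(30)))+.006-press
    return C(.1-s*np.cos(th)+d*np.sin(th),0,.06+s*np.sin(th)+d*np.cos(th))
plan((X(.05),None),(X(0),None))
E
```

```text
t: 20.65
tool_pos: [0.4874, 0.0181, 0.0881]
tcp_rot: [2.093, 1.789, -0.556]
wrist_force: [0.4, 0.4, -0.5]
gripper_width: 0.0006
finger_force: 0.0
shift cm [ 0.26 -0.1   0.93] | 1.0  turn [0. 0. 0.] 0.0
shift cm [0.37 0.   0.79] | 0.9  turn [0. 0. 0.] 0.0
```

```bash
python3 -m jog '[[[0.13,0,0.46,0,0,0],[0.13,0,0.46,0,0,0]]]' && python3 -m jog '[[[0.18,0,0.38,0,0,0],[0.1,0,0.2,0,0,0],[0,0,0,0,0,0]]]' && python3 -m jog '[[[0.06,0,0.12,0,0,0],[0,0,0,0,0,0]]]' && python3 -m jog '[[[0.06,0,0.12,0,0,0],[0,0,0,0,0,0]]]'
```

```text
t: 20.9
tool_pos: [0.4877, 0.0161, 0.0796]
tcp_rot: [2.092, 1.788, -0.553]
wrist_force: [-0.1, 2.0, 1.5]
gripper_width: 0.0008
finger_force: 0.9
t: 21.28
tool_pos: [0.4877, 0.0151, 0.0732]
tcp_rot: [2.092, 1.788, -0.554]
wrist_force: [0.8, -0.5, -0.4]
gripper_width: 0.0003
finger_force: 0.2
t: 21.52
tool_pos: [0.4878, 0.015, 0.0721]
tcp_rot: [2.092, 1.787, -0.554]
wrist_force: [-0.5, 0.8, 1.0]
gripper_width: 0.0003
finger_force: 0.6
t: 21.78
tool_pos: [0.4877, 0.015, 0.0707]
tcp_rot: [2.092, 1.788, -0.554]
wrist_force: [-0.5, -0.1, 0.9]
gripper_width: 0.0005
finger_force: 0.7
```

```bash
python3 -m jog '[[[0.05,0,0.09,0,0,0],[0,0,0,0,0,0]]]' && python3 -m jog '[[[0.05,0,0.09,0,0,0],[0,0,0,0,0,0]]]' && python3 -m jog '[[[0.05,0,0.09,0,0,0],[0,0,0,0,0,0]]]'
```

```text
t: 22.02
tool_pos: [0.4878, 0.015, 0.0701]
tcp_rot: [2.092, 1.787, -0.553]
wrist_force: [-1.4, 0.4, 3.6]
gripper_width: 0.0003
finger_force: 1.8
t: 22.28
tool_pos: [0.4879, 0.015, 0.0699]
tcp_rot: [2.092, 1.786, -0.553]
wrist_force: [-2.6, 1.0, 7.5]
gripper_width: 0.0003
finger_force: 3.5
t: 22.52
tool_pos: [0.4879, 0.015, 0.0697]
tcp_rot: [2.092, 1.786, -0.553]
wrist_force: [-4.0, 2.0, 10.4]
gripper_width: 0.0009
finger_force: 5.2
```

The lid is on a hard stop at the rim: the force rises and z no longer changes. I back off and check.

```bash
python3 -m jog '[[[-0.5,0,-0.9,0,0,0],[0,0,-3,0,0,0],[0,0,-5,0,0,0],[0,0,-5,0,0,0],[0,0,-5,0,0,0],[0,0,0,0,0,0],[0,0,0,0,0,0]]]'
python3 - <<'E'
from h import *
im=grab_frame("scene");cv2.imwrite("pics/s4.png",im[:,:,::-1])
E
```

```text
t: 23.4
tool_pos: [0.5013, 0.103, 0.2331]
tcp_rot: [2.092, 1.788, -0.555]
wrist_force: [0.1, 0.1, -0.1]
gripper_width: 0.0005
finger_force: 0.0
```

View pics/s4.png

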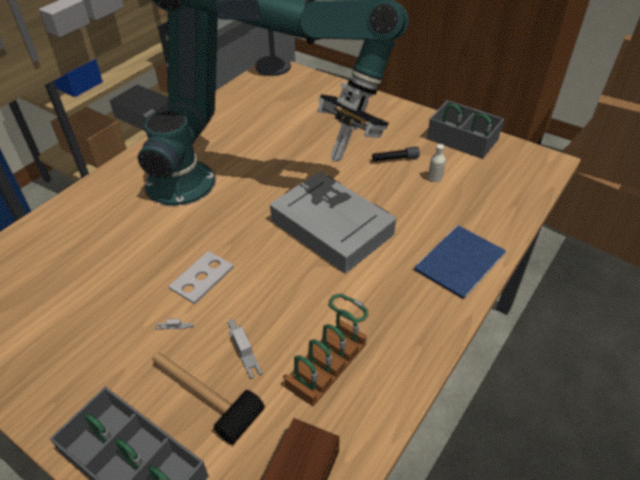

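The lid at (333,215) lies flat and shut, everything else is where it was, and the arm is clear.

```bash
python3 -c "
from station import ticket;print(ticket.finish_job())"
```

```text
the job is handed in; nothing more can be done
None
```

The middle-sized wear gauge lies flat with its grip block up in the large bay, the lid was pushed gently down until fully shut, nothing else on the table was touched, and the job was handed in at about 23 s.

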